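# Tighten the loose jar cap and shelve the jar

### The job

Two alike square jars stand in the pocket tray on the bathroom counter, and one of them has a screw cap that is not screwed home: its grip bar stands askew to the jar's sides. Screw that cap fully tight (clockwise) while the jar still sits in its pocket, then put that jar upright on the middle of the empty end of the white plastic shelf, setting it down rather than dropping it. Leave the other jar, whose cap is tight, as it is in the tray.

Things in the scene. Friction and masses are not known exactly. Their poses are not given: they have to be found in the camera images.
- jar_a_bar (a point): Centre of the upright grip bar on the loose screw cap of one square frosted-glass jar (56 x 56 mm, 0.2 to 0.35 kg, underside 98 mm below this point). Bar: 46 mm long (this point's x), 12 mm thick (y), 28 mm tall (z, up), on the jar's axis, on an aluminium cap disc 52 mm wide whose flat top is 14 mm below this point. At the start the bar is 0.5 to 1.0 rad askew to the jar's sides.
- jar_a_cap (a joint): How far that cap is unscrewed, rad: 0 fully tight at a hard stop (bar square with the jar's sides), more is looser, up to 1.45. It tightens clockwise seen from above, turning in place without rising or sinking, against an even friction of 0.06 N m, and stays where it is left. The jar can be lifted by the bar.
- jar_b_bar (a point): The same point on the other jar, alike in all sizes, whose cap is already tight: its bar is square with the jar's sides.
- jar_b_cap (a joint): The same joint value for the other jar's cap: 0 to 0.03 rad at the start, tight.
- tray: Fixed grey plastic tray, 110 (x) x 220 (y) x 20 mm, origin under its centre, z up. Two square pockets, 55 mm either side of the centre along y, 15 mm deep, hold the jars' feet with 1 to 2 mm of play and keep them from turning; a jar lifts straight out. Either jar may be in either pocket.
- shelf_free (a point): Middle of the empty end of the fixed white plastic shelf, on the board's upper face, 70 mm above the counter. The board is 160 mm deep (this point's x) and 360 mm long (y); z up. The empty end is 160 x 160 mm, centred here; towards -y lie a wooden comb (from about 120 mm off), a white ceramic dish and a round frosted jar 70 mm tall.
Mind the look-alikes: they are no part of the job. Leave any purple look-alike of the part that bears jar_b_bar alone.

How it is judged:
By the outcome, as a careful person would: the job done as asked, in the order asked, and still so for the second after the job is handed in, with the robot touching nothing.
It also fails if it takes over 51 s, if anything falls off the work surface, if the arm or the gripper's body presses on something with over 40 N, if the wrist force passes 120 N, or if a joint passes its speed limit or range.

### The arm

A 7-joint arm with a two-finger parallel gripper is mounted at the origin on the work surface. World frame = base frame: x ahead of the robot, y to its left, z up, the work surface at z = 0. Lengths are in m, angles in rad, forces in N, time in s.
With the tool pointing down it reaches from about 0.425 to 0.875 m from the base axis. Payload 4.7 kg.
Tool frame: the origin (TCP) lies at the very end of the fingers, on their centre line; the grasp point (between the pads) lies 19 mm behind it; z points along the fingers, y is the line along which they close (so a half turn about z gives the same grasp; the last joint's range is limited). The gripper opens to 87 mm and grips with 3 to 60 N. Pads are 19 mm wide; open, the fingers measure 117 mm over their backs; the gripper's body (75 mm by 190 mm) begins 51 mm behind the grasp point.
Start: joints at [-1.288, 0.321, -0.07, 1.45, 0.023, 1.371, -0.057], TCP at [0.173, 0.627, 0.223] pointing down, gripper open.
Joint ranges: [-2.86, 2.86], [-0.3, 2.09], [-1.38, 1.24], [0.06, 2.45], [-1.56, 4.7], [0.09, 2.05], [-2.69, 2.69]. Speed limits (rad/s): [2.57, 2.57, 3.14, 3.14, 3.14, 3.14, 3.14].

### API

Orientations are given as a rotation vector (axis times angle).
In Python, from bench import ctrl gives the robot as it stands.
- The arm moves only by the tool jog_arm, never from a script. Its argument "commands" is a list of rows, each a list of 7 numbers: the opening, from 0 (shut) to 1 (fully open), then the shift along the world's x, y, z scaled (see below), then the turn, a rotation vector about the world's x, y, z scaled (see below). A call has exactly 5 rows; each row is the pose to reach, as a shift and turn from the pose commanded when the call began; what a row does not reach only later rows make up. The controller multiplies each number of a shift by 0.5 m and each number of a turn by 30 degrees. A row lasts 1/12 s, in which the tool goes at most 41.7 mm and 7.16 degrees, less where a joint would pass 70% of its speed; a pose out of reach is approached as far as the arm can. A call with a number of a shift or a turn outside -1 to 1 is refused whole. A call with a gripper value outside its range is refused whole. The fingers move at their own pace and stop on an object; "grip_force" is the grip in N (left out, the last holds). Time passes only in rows, so rows that repeat a pose let the fingers close, or fill a call up. It gives the time, the measured TCP pose, the force, the opening and the grip force at its end, in the units of the state.
- ctrl.get_state(): the state, without advancing time (a new reading comes with each control period).
- ctrl.get_image(name): name is "side" or "top"; returns a dict with "frame" (420x560x3 uint8, red, green, blue), "vfov" (degrees; the focal length in pixels is half the picture's height over the tangent of half this angle, whatever the lens; pixels are square), "cx", "cy" (the principal point, pixels), "distortion" ([k1, k2, p1, p2, k3] as OpenCV has them; the pictures are not rectified), "camera_from_world" (4x4, takes a point from world to camera coordinates). Camera axes: x right, y down, z forward; pixel columns grow to the right and rows downward; lengths in m; the calibration is good to about 2 mm. A picture is of the moment at which its call begins. There is no depth.
- ctrl.close_job(): hands the job in; it is judged then, once.
The state is a dict: "time": time; "joint_positions": joint angles; "qd": joint speeds; "joint_torque": joint torques, N m; "position": TCP position; "tool_rot": TCP orientation; "ft_force": force on the tool from outside, world axes, zero at the start; "torque": the same for the moment, N m; "grip_width": opening from 0.0 (shut) to 1.0 (fully open); "grip_force": force on a finger pad.
Only numpy, scipy, OpenCV 4.12 (cv2) and the standard library are available. Lean on these libraries where they do the work, as an engineer would, in place of code of your own. Each camera call takes 0.05 s, during which the arm holds its last target. There are 200 camera calls.

## Working session

There is one attempt and no reset: what is moved stays moved. The work goes in short steps, Python scripts to look and compute and a tool call to move; the robot and the scene stay as the last step left them, time stands still between calls to the robot, and variables do not carry over. Pictures are saved under pics/ and viewed, at most 10 in all, crops included, and the job is handed in when it is done.

Besides the shell and the picture viewer there is one more tool, called after "Emit:" in YAML: its name, and indented under it one key for each argument. jog_arm: Moves the arm, as the interface text tells. Shifts and turns lie within -1 to 1; 1 stands for 0.5 m of shift or 30 degrees of turn. Its arguments: {"type":"object","properties":{"commands":{"type":"array","items":{"type":"array","items":{"type":"number","minimum":-1,"maximum":1}}},"grip_force":{"type":"number"}},"required":["commands"]}

```bash
mkdir -p pics
cat > h.py <<'E'
import numpy as np, cv2
from bench import ctrl
def snap(n):
    im=ctrl.get_image(n); f=im['vfov']; H=im['frame'].shape[0]
    fl=H/2/np.tan(np.radians(f)/2)
    im['K']=np.array([[fl,0,im['cx']],[0,fl,im['cy']],[0,0,1]]);im['D']=np.array(im['distortion'],float)
    im['T']=np.array(im['camera_from_world']); return im
def ray(im,uv):
    n=cv2.undistortPoints(np.array(uv,float).reshape(-1,1,2),im['K'],im['D']).reshape(-1,2)
    R=im['T'][:3,:3];t=im['T'][:3,3]
    return -R.T@t,np.c_[n,np.ones(len(n))]@R
def onz(im,uv,z):
    c,d=ray(im,uv); return c+d*((z-c[2])/d[:,2])[:,None]
def proj(im,P):
    return cv2.projectPoints(np.array(P,float).reshape(-1,3),cv2.Rodrigues(im['T'][:3,:3])[0],im['T'][:3,3],im['K'],im['D'])[0].reshape(-1,2)
def save(im,p,crop=None,s=1):
    f=im['frame'][:,:,::-1]
    if crop: u0,v0,u1,v1=crop; f=f[v0:v1,u0:u1]
    cv2.imwrite(p,cv2.resize(f,None,fx=s,fy=s,interpolation=cv2.INTER_CUBIC))
E
python3 - <<'E'
from h import *
for n in('top','side'):
    im=snap(n); save(im,f'pics/{n}0.png'); c=-im['T'][:3,:3].T@im['T'][:3,3]; print(n,c.round(3),im['vfov'],im['D'])
print({k:np.round(v,3) for k,v in ctrl.get_state().items()})
E
```

```text
top [ 0.377 -0.057  1.094] 52.81443812918111 [-0.12554414  0.          0.          0.          0.        ]
side [ 0.285 -0.808  0.627] 54.802088312414384 [-0.05697697  0.          0.          0.          0.        ]
{'time': np.float64(0.1), 'joint_positions': array([-1.288,  0.322, -0.07 ,  1.452,  0.023,  1.371, -0.057]), 'qd': array([ 0.001, -0.002, -0.   , -0.003,  0.   , -0.002, -0.001]), 'joint_torque': array([ 0.0000e+00, -4.9257e+01, -4.0500e-01, -3.1340e+01, -6.4000e-02,
        3.9000e-02,  0.0000e+00]), 'position': array([0.173, 0.626, 0.222]), 'tool_rot': array([-4.210e-01, -3.113e+00,  3.000e-03]), 'ft_force': array([ 0.057, -0.031,  0.186]), 'torque': array([-0.014,  0.035,  0.04 ]), 'grip_force': np.float64(0.0), 'grip_width': np.float64(1.002)}
```

View pics/top0.png

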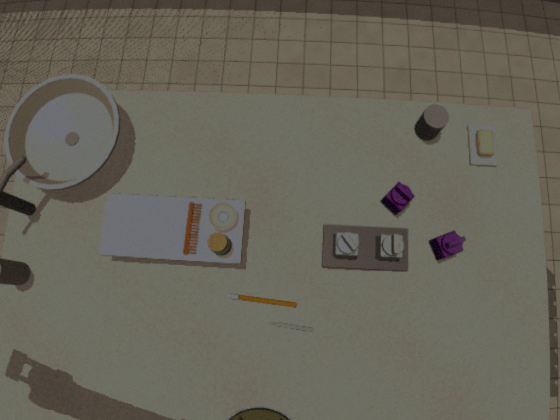

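View pics/side0.png

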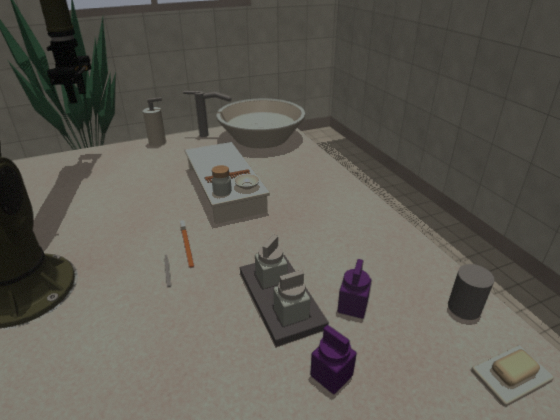

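The top view shows the tray at (365,247), with jar caps at (347,243), bar clearly diagonal, and (391,246), bar about square. The shelf is at (173,228), with its empty end on the left near (137,227).
Candidates for the loose jar are the tray jar at (347,243), the tray jar at (391,246), and the purple look-alikes at (398,197) and (448,244). I choose (347,243), because its bar is askew and it sits in the tray, and will check it in a close crop.

Run:
```python
from h import *
t=snap('top'); s=snap('side')
a=t['frame'][215:285,310:420]; b=s['frame'][225:345,230:340]
A=cv2.resize(a,None,fx=5,fy=5,interpolation=cv2.INTER_CUBIC); B=cv2.resize(b,None,fx=4,fy=4,interpolation=cv2.INTER_CUBIC)
A=A[:350];B=cv2.resize(B,(240,262)); C=np.zeros((350,800,3),np.uint8); C[:,:550]=A; C[:262,550:790]=B
C=np.clip(C.astype(float)*1.5,0,255).astype(np.uint8)
cv2.imwrite('pics/crop.png',C[:,:,::-1])
for uv,z in [((365,247),.02),((347,243),.1),((391,246),.1),((137,227),.07),((173,228),.07)]: print(uv,onz(t,[uv],z).round(3))
```

```text
(365, 247) [[ 0.518 -0.245  0.02 ]]
(347, 243) [[ 0.515 -0.188  0.1  ]]
(391, 246) [[ 0.512 -0.293  0.1  ]]
(137, 227) [[0.534 0.331 0.07 ]]
(173, 228) [[0.536 0.238 0.07 ]]
```

View pics/crop.png

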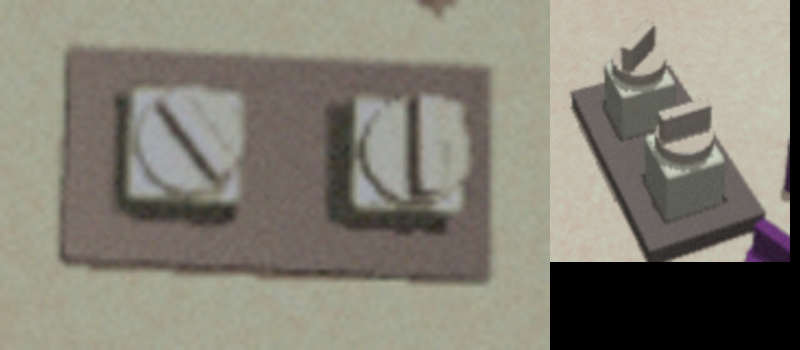

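The crop confirms the left tray jar (347,243) has the diagonal bar and the right one at (391,246) is square to the tray. Next I measure tray, bar angle and shelf.

```bash
cat > m.py <<'E'
from h import *
t=snap('top'); s=snap('side'); f=t['frame'].astype(int)
def rect(mask,box,z):
    u0,v0,u1,v1=box; m=np.zeros(mask.shape,np.uint8); m[v0:v1,u0:u1]=mask[v0:v1,u0:u1]
    m=cv2.morphologyEx(m,cv2.MORPH_OPEN,np.ones((3,3)))
    c=max(cv2.findContours(m,0,1)[0],key=cv2.contourArea)
    h=cv2.convexHull(c).reshape(-1,2)
    w=onz(t,h,z)[:,:2]; r=cv2.minAreaRect((w*1000).astype(np.float32)); return r
hsv=cv2.cvtColor(t['frame'],cv2.COLOR_RGB2HSV)
print('tray rgb',f[262,365],'counter',f[290,365],'shelf',f[225,130],'jar',f[252,347])
tray=((f.sum(2)<430)&(f.min(2)>20)).astype(np.uint8)
print('tray',rect(tray,(315,218,415,278),.02))
sh=((f[:,:,2]>f[:,:,0]-3)&(f.min(2)>100)).astype(np.uint8)
print('shelf',rect(sh,(90,185,260,275),.07))
np.set_printoptions(linewidth=250)
print(f.sum(2)[230:258,333:362]//3)
E
python3 m.py
```

```text
tray rgb [74 66 62] counter [107 108  93] shelf [108 109 115] jar [103 106 102]
tray ((517.8779296875, -246.45826721191406), (152.70790100097656, 259.9573669433594), 2.205698251724243)
shelf ((538.0479125976562, 244.64883422851562), (356.4541931152344, 156.0534210205078), 89.57550811767578)
[[ 69  69  71  68  73  70  69  71  69  68  73  70  69  69  68  70  69  72  68  72  68  69  72  69  68  71  68  69  71]
 [ 70  70  72  73  65  70  68  70  67  66  73  71  72  69  71  70  72  69  71  69  71  70  67  70  68  69  69  69  68]
 [ 68  69  69  72  79  85  86  85  84  84  80  84  88  87  92  94  94  90  79  74  71  67  66  67  67  69  70  67  67]
 [ 68  66  64  76 104 108 106 104 101 100  97  97 108 105 105 107 107 102  97  93  89  89  88  89  83  74  70  66  70]
 [ 54  52  56  78 105 110 108 107  99  97 103 109 110 107 104 105 108 107 106 106 107 105 105 107  99  83  68  69  69]
 [ 43  40  50  82 107 110 108 100  80  79 100 109 111 109 107 101 102 106 107 108 109 106 107 108 106  90  69  66  67]
 [ 53  40  55  81 107 108 101  95  71  60  88 106 113 110 106 104  96 101 108 110 108 109 109 
[... 1824 characters left out ...]
103 110 111 110 102  97  82  72  81  89 100 103 105 100  94  92  81  73  83  97 107  98  76  70  70  66]
 [ 46  44  66  96 105 105 105 104 108  93  69  66  70  75  78  83  82  80  84  83  82  95 105 110  96  78  71  69  69]
 [ 45  41  54  71  75  75  77  78  80  72  68  69  69  65  61  68  78  87  88  84  88  96 104 105  90  73  75  70  69]
 [ 49  35  40  43  42  43  44  49  51  48  50  51  55  54  51  58  67  69  69  65  64  74  71  75  72  68  70  69  70]
 [ 53  43  35  42  39  36  42  39  33  39  41  43  37  40  40  44  43  36  40  42  40  41  43  43  61  72  70  73  67]
 [ 60  51  49  40  39  38  38  34  38  40  37  37  36  40  39  31  34  35  36  39  32  38  28  42  62  70  72  71  71]]
```

```bash
cat > m2.py <<'E'
from m import *
tray=((f.sum(2)<255)).astype(np.uint8); tray=cv2.morphologyEx(tray,cv2.MORPH_CLOSE,np.ones((5,5),np.uint8))
r=rect(tray,(315,218,415,278),.02); print('TRAY',r)
g=f.sum(2)/3.
D=[];F=[];E=[]
for v in range(237,248):
    c=338+int(np.argmin(g[v,338:356])); w=np.clip(95-g[v,c-2:c+3],0,None); D.append((((c+np.arange(-2,3))*w).sum()/w.sum(),v))
    k=c+4+int(np.argmin(g[v,c+4:c+10])); w=np.clip(107-g[v,k-1:k+2],0,None); F.append(((k+np.arange(-1,2))@w/w.sum(),v))
    # right edge of the dark strip = half level
    i=c
    while g[v,i]<80: i+=1
    E.append((i-(g[v,i]-80)/(g[v,i]-g[v,i-1]),v))
def ang(P,z):
    W=onz(t,P,z)[:,:2]; m=W.mean(0); d=np.linalg.svd(W-m)[2][0]; return np.degrees(np.arctan2(d[1],d[0]))%180,m
for n,P,z in(('dark',D,.103),('edge',E,.117),('far',F,.117)): a,m=ang(P,z); print(n,a,m)
a,m1=ang(E,.117); _,m2=ang(F,.117); n=np.array([-np.sin(np.radians(a)),np.cos(np.radians(a))]); print('width',(m1-m2)@n,'mid',(m1+m2)/2)
E
python3 m2.py | grep -v '\[\?\[ *[0-9]* *[0-9]* *[0-9]* *[0-9]* *[0-9]* *[0-9]* '
```

```text
tray ((517.8779296875, -246.45826721191406), (152.70790100097656, 259.9573669433594), 2.205698251724243)
shelf ((538.23583984375, 244.49884033203125), (356.1458740234375, 155.46112060546875), 89.58731079101562)
TRAY ((515.791015625, -244.23423767089844), (219.6638641357422, 113.69978332519531), 89.67478942871094)
```

```bash
python3 m2.py | tail -5
```

```text
TRAY ((515.82177734375, -244.14871215820312), (219.7008514404297, 113.78134155273438), 89.60369110107422)
dark 37.64386221980729 [ 0.51706643 -0.18486903]
edge 38.089792786618204 [ 0.51523579 -0.18633827]
far 42.19238295159471 [ 0.51586905 -0.2011455 ]
width 0.012044608303152104 mid [ 0.51555242 -0.19374189]
```

Emit:
jog_arm:
  commands:
    - [0.6, 0.06, -0.044, 0.02, 0, 0, -0.2]
    - [0.6, 0.12, -0.088, 0.04, 0, 0, -0.4]
    - [0.6, 0.18, -0.132, 0.06, 0, 0, -0.6]
    - [0.6, 0.24, -0.176, 0.08, 0, 0, -0.8]
    - [0.6, 0.3, -0.22, 0.1, 0, 0, -1]
  grip_force: 30

```text
time: 0.92
position: [0.3239, 0.5154, 0.2733]
tool_rot: [1.219, 2.895, 0.001]
ft_force: [0.2, 0.2, -0.1]
grip_width: 0.706
grip_force: 0.0
```

Emit:
jog_arm:
  commands:
    - [0.6, 0.04, -0.068, 0, 0, 0, -0.2]
    - [0.6, 0.08, -0.136, 0, 0, 0, -0.4]
    - [0.6, 0.12, -0.204, 0, 0, 0, -0.6]
    - [0.6, 0.16, -0.272, 0, 0, 0, -0.8]
    - [0.6, 0.2, -0.34, 0, 0, 0, -1]

```text
time: 1.33
position: [0.4234, 0.3449, 0.2729]
tool_rot: [-1.928, -2.481, -0.001]
ft_force: [-0.4, 0.4, 0.8]
grip_width: 0.6
grip_force: 0.0
```

Emit:
jog_arm:
  commands:
    - [0.6, 0.02, -0.076, 0, 0, 0, -0.2]
    - [0.6, 0.04, -0.152, 0, 0, 0, -0.4]
    - [0.6, 0.06, -0.228, 0, 0, 0, -0.6]
    - [0.6, 0.08, -0.304, 0, 0, 0, -0.8]
    - [0.6, 0.1, -0.38, 0, 0, 0, -1]

```text
time: 1.75
position: [0.4728, 0.1547, 0.2729]
tool_rot: [-2.504, -1.897, -0.002]
ft_force: [1.1, 0.7, 0.1]
grip_width: 0.602
grip_force: 0.0
```

Emit:
jog_arm:
  commands:
    - [0.6, 0.016, -0.076, 0, 0, 0, -0.2]
    - [0.6, 0.032, -0.152, 0, 0, 0, -0.4]
    - [0.6, 0.048, -0.228, 0, 0, 0, -0.6]
    - [0.6, 0.064, -0.304, 0, 0, 0, -0.8]
    - [0.6, 0.08, -0.38, 0, 0, 0, -1]

```text
time: 2.17
position: [0.5127, -0.0352, 0.273]
tool_rot: [-2.909, -1.185, -0.002]
ft_force: [0.3, -0.1, -0.1]
grip_width: 0.599
grip_force: 0.0
```

Emit:
jog_arm:
  commands:
    - [0.6, 0.002, -0.062, -0.044, 0, 0, -0.04]
    - [0.6, 0.003, -0.124, -0.088, 0, 0, -0.08]
    - [0.6, 0.004, -0.186, -0.132, 0, 0, -0.12]
    - [0.6, 0.005, -0.248, -0.176, 0, 0, -0.17]
    - [0.6, 0.006, -0.31, -0.22, 0, 0, -0.21]

```text
time: 2.58
position: [0.5156, -0.1897, 0.1621]
tool_rot: [2.968, 1.029, 0.002]
ft_force: [1.8, 0.6, 0.0]
grip_width: 0.601
grip_force: 0.0
```

Run:
```python
from h import *
t=snap('top'); s=snap('side'); st=ctrl.get_state(); print(st['position'],st['tool_rot'],st['joint_positions'].round(2))
A=cv2.resize(t['frame'][200:290,300:420],None,fx=4,fy=4); B=cv2.resize(s['frame'][180:330,210:340],(312,360))
cv2.imwrite('pics/c2.png',np.clip(1.5*np.hstack([A,B]).astype(float),0,255).astype(np.uint8)[:,:,::-1])
print(proj(s,[st['position'],[.516,-.19,.117]]))
```

```text
[ 0.51190676 -0.19403901  0.15953494] [ 2.9715306   1.01669472 -0.01049819] [-0.39  0.18  0.78  1.81 -0.13  1.21 -0.48]
[[267.60758147 225.79740158]
 [269.21774314 241.15462192]]
```

View pics/c2.png

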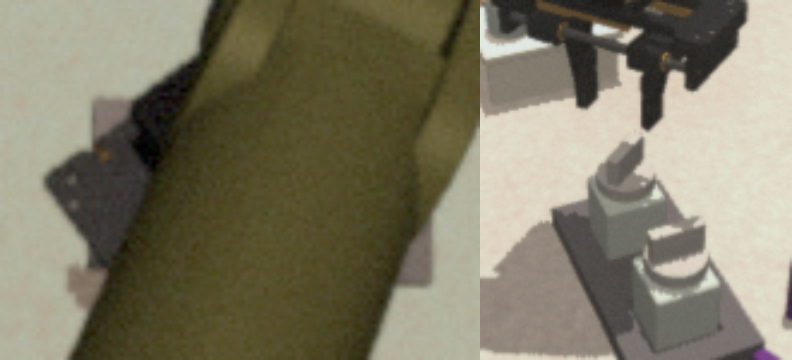

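Left tray jar's bar lies below and between the two finger tips (crop about (620,116) for the tips, (628,150) for the bar). Descend.

Emit:
jog_arm:
  commands:
    - [0.6, 0, 0, -0.03, 0, 0, 0]
    - [0.6, 0, 0, -0.06, 0, 0, 0]
    - [0.6, 0, 0, -0.09, 0, 0, 0]
    - [0.6, 0, 0, -0.12, 0, 0, 0]
    - [0.6, 0, 0, -0.12, 0, 0, 0]

```text
time: 3.1
position: [0.5141, -0.1867, 0.1004]
tool_rot: [-2.965, -1.032, 0.006]
ft_force: [-0.6, 0.9, -0.1]
grip_width: 0.602
grip_force: 0.0
```

Emit:
jog_arm:
  commands:
    - [0.6, 0, 0, 0, 0, 0, 0]
    - [0.6, 0, 0, 0, 0, 0, 0]
    - [0.6, 0, 0, 0, 0, 0, 0]
    - [0.6, 0, 0, 0, 0, 0, 0]
    - [0.6, 0, 0, 0, 0, 0, 0]

```text
time: 3.52
position: [0.5162, -0.1884, 0.1034]
tool_rot: [2.967, 1.031, 0.002]
ft_force: [-0.7, -0.4, -0.1]
grip_width: 0.602
grip_force: 0.0
```

Emit:
jog_arm:
  commands:
    - [0.6, 0, -0.002, -0.009, 0, 0, 0]
    - [0.6, 0, -0.003, -0.018, 0, 0, 0]
    - [0.35, 0, -0.003, -0.018, 0, 0, 0]
    - [0.3, 0, -0.003, -0.018, 0, 0, 0]
    - [0.25, 0, -0.003, -0.018, 0, 0, 0]
  grip_force: 4

```text
time: 3.93
position: [0.5155, -0.1899, 0.0934]
tool_rot: [2.968, 1.03, -0.001]
ft_force: [0.0, -0.0, -0.0]
grip_width: 0.455
grip_force: 0.0
```

Emit:
jog_arm:
  commands:
    - [0.2, 0, 0, 0, 0, 0, 0]
    - [0.15, 0, 0, 0, 0, 0, 0]
    - [0.1, 0, 0, 0, 0, 0, 0]
    - [0, 0, 0, 0, 0, 0, 0]
    - [0, 0, 0, 0, 0, 0, 0]

```text
time: 4.35
position: [0.5158, -0.1901, 0.0937]
tool_rot: [2.967, 1.03, 0.0]
ft_force: [-0.1, -0.1, -1.8]
grip_width: 0.136
grip_force: 4.0
```

Emit:
jog_arm:
  commands:
    - [0, 0, 0, 0, 0, 0, 0]
    - [0, 0, 0, 0, 0, 0, 0]
    - [0, 0, 0, 0, 0, 0, 0]
    - [0, 0, 0, 0, 0, 0, 0]
    - [0, 0, 0, 0, 0, 0, 0]

```text
time: 4.77
position: [0.5157, -0.1899, 0.0936]
tool_rot: [2.967, 1.03, -0.0]
ft_force: [-0.2, -0.4, -1.1]
grip_width: 0.14
grip_force: 4.0
```

Emit:
jog_arm:
  commands:
    - [0, 0, 0, 0, 0, 0, 0]
    - [0, 0, 0, 0, 0, 0, -0.1]
    - [0, 0, 0, 0, 0, 0, -0.2]
    - [0, 0, 0, 0, 0, 0, -0.3]
    - [0, 0, 0, 0, 0, 0, -0.4]
  grip_force: 25

```text
time: 5.18
position: [0.5157, -0.1898, 0.0935]
tool_rot: [3.06, 0.711, -0.0]
ft_force: [1.0, -0.5, -2.4]
grip_width: 0.135
grip_force: 25.0
```

Emit:
jog_arm:
  commands:
    - [0, 0, 0, 0, 0, 0, -0.1]
    - [0, 0, 0, 0, 0, 0, -0.2]
    - [0, 0, 0, 0, 0, 0, -0.3]
    - [0, 0, 0, 0, 0, 0, -0.4]
    - [0, 0, 0, 0, 0, 0, -0.5]

```text
time: 5.6
position: [0.5158, -0.1898, 0.0936]
tool_rot: [3.126, 0.306, 0.0]
ft_force: [0.1, -1.6, -1.3]
grip_width: 0.134
grip_force: 25.0
```

```bash
cat > st.py <<'E'
from bench import ctrl; import numpy as np
s=ctrl.get_state(); r=s['tool_rot']; print(s['position'].round(4),'yaw',np.degrees(2*np.arctan2(r[1],r[0]))%360,s['ft_force'].round(2),s['torque'].round(3),s['grip_width'],s['grip_force'],s['joint_positions'].round(2))
E
python3 st.py
```

```text
[ 0.5158 -0.1898  0.0936] yaw 11.177045252363751 [ 0.13 -1.59 -1.34] [-0.426 -0.188  0.003] 0.13428939107082893 24.997912278631702 [-0.42  0.27  0.84  1.88 -0.23  1.08 -0.88]
```

Emit:
jog_arm:
  commands:
    - [0, 0, 0, 0, 0, 0, -0.07]
    - [0, 0, 0, 0, 0, 0, -0.14]
    - [0, 0, 0, 0, 0, 0, -0.21]
    - [0, 0, 0, 0, 0, 0, -0.28]
    - [0, 0, 0, 0, 0, 0, -0.34]

```text
time: 6.02
position: [0.5159, -0.1897, 0.0936]
tool_rot: [3.141, 0.028, 0.0]
ft_force: [1.5, -0.9, -1.6]
grip_width: 0.138
grip_force: 25.0
```

```bash
python3 st.py
```

```text
[ 0.5159 -0.1897  0.0936] yaw 1.0243819974470822 [ 1.47 -0.95 -1.62] [-0.371 -0.196  0.112] 0.1375573821893798 24.99891390907578 [-0.45  0.28  0.87  1.88 -0.24  1.09 -1.04]
```

Emit:
jog_arm:
  commands:
    - [0, 0, 0, 0, 0, 0, -0.02]
    - [0, 0, 0, 0, 0, 0, -0.03]
    - [0, 0, 0, 0, 0, 0, -0.05]
    - [0, 0, 0, 0, 0, 0, -0.07]
    - [0, 0, 0, 0, 0, 0, -0.07]

```text
time: 6.43
position: [0.5158, -0.1897, 0.0936]
tool_rot: [-3.141, 0.028, -0.0]
ft_force: [0.2, -0.1, -0.9]
grip_width: 0.133
grip_force: 25.0
```

```bash
python3 st.py
```

```text
[ 0.5158 -0.1897  0.0936] yaw 358.9813953596942 [ 0.25 -0.13 -0.9 ] [-0.287 -0.248  0.095] 0.13330988238819302 24.999859726522118 [-0.45  0.28  0.87  1.88 -0.24  1.09 -1.07]
```

Emit:
jog_arm:
  commands:
    - [0, 0, 0, 0, 0, 0, -0.02]
    - [0, 0, 0, 0, 0, 0, -0.03]
    - [0, 0, 0, 0, 0, 0, -0.05]
    - [0, 0, 0, 0, 0, 0, -0.07]
    - [0, 0, 0, 0, 0, 0, -0.07]

```text
time: 6.85
position: [0.5161, -0.1902, 0.0937]
tool_rot: [3.14, -0.086, 0.001]
ft_force: [3.1, -1.9, -3.2]
grip_width: 0.134
grip_force: 25.0
```

```bash
python3 st.py
```

```text
[ 0.5161 -0.1902  0.0937] yaw 356.85903164662074 [ 3.07 -1.93 -3.21] [-0.55  -0.631  0.158] 0.13442120902627203 24.99978007050231 [-0.46  0.29  0.88  1.88 -0.25  1.09 -1.11]
```

Emit:
jog_arm:
  commands:
    - [0, 0, 0, 0, 0, 0, -0.02]
    - [0, 0, 0, 0, 0, 0, -0.03]
    - [0, 0, 0, 0, 0, 0, -0.05]
    - [0, 0, 0, 0, 0, 0, -0.07]
    - [0, 0, 0, 0, 0, 0, -0.07]

```text
time: 7.27
position: [0.516, -0.1901, 0.0938]
tool_rot: [3.138, -0.143, 0.001]
ft_force: [2.9, -2.7, -2.8]
grip_width: 0.138
grip_force: 25.0
```

```bash
python3 st.py
```

```text
[ 0.516  -0.1901  0.0938] yaw 354.7958197858617 [ 2.88 -2.73 -2.76] [-0.881 -0.902  0.441] 0.13829905715547058 24.999606397468597 [-0.46  0.29  0.89  1.88 -0.25  1.09 -1.14]
```

Emit:
jog_arm:
  commands:
    - [0, 0, 0, 0, 0, 0, 0.02]
    - [0, 0, 0, 0, 0, 0, 0.04]
    - [0, 0, 0, 0.008, 0, 0, 0.04]
    - [0, 0, 0, 0.02, 0, 0, 0.04]
    - [0, 0, 0, 0.036, 0, 0, 0.04]
  grip_force: 40

```text
time: 7.68
position: [0.5146, -0.1895, 0.1109]
tool_rot: [-3.139, 0.11, 0.004]
ft_force: [-1.2, 1.3, -2.8]
grip_width: 0.133
grip_force: 40.0
```

```bash
python3 st.py
```

```text
[ 0.5146 -0.1895  0.1109] yaw 355.9895599028684 [-1.24  1.33 -2.84] [0.341 0.496 0.014] 0.13280173611331422 39.998237919062376 [-0.48  0.26  0.89  1.87 -0.22  1.12 -1.14]
```

Emit:
jog_arm:
  commands:
    - [0, 0, 0, 0.03, 0, 0, 0]
    - [0, 0, 0, 0.06, 0, 0, 0]
    - [0, 0, 0, 0.1, 0, 0, 0]
    - [0, 0, 0, 0.14, 0, 0, 0.03]
    - [0, 0, 0, 0.18, 0, 0, 0.06]

```text
time: 8.1
position: [0.5134, -0.1885, 0.2016]
tool_rot: [-3.138, 0.06, 0.008]
ft_force: [1.0, 0.5, -1.7]
grip_width: 0.137
grip_force: 40.0
```

```bash
python3 - <<'E'
from h import *
s=snap('side'); save(s,'pics/lift.png',(170,110,370,350),2.5)
E
python3 st.py
```

```text
[ 0.5157 -0.1895  0.2057] yaw 357.8560191176203 [ 0.82 -0.99  0.52] [ 0.055  0.228 -0.028] 0.13459121115499553 39.999401550740004 [-0.52  0.15  0.92  1.75 -0.13  1.3  -1.19]
```

View pics/lift.png

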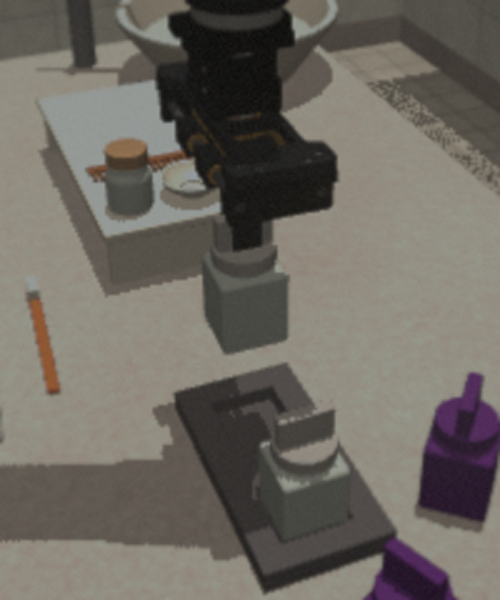

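The jar is clear of the tray (crop (245,300)), hanging upright with its bar in the fingers; the other jar stands in its pocket. Carry on to the shelf.

Emit:
jog_arm:
  commands:
    - [0, 0, 0, 0.04, 0, 0, 0.02]
    - [0, 0, 0.01, 0.09, 0, 0, 0.04]
    - [0, 0, 0.03, 0.14, 0, 0, 0.06]
    - [0, 0, 0.07, 0.18, 0, 0, 0.06]
    - [0, 0, 0.12, 0.19, 0, 0, 0.06]

```text
time: 8.57
position: [0.515, -0.131, 0.2991]
tool_rot: [-3.141, 0.018, -0.001]
ft_force: [0.6, -0.2, -1.5]
grip_width: 0.133
grip_force: 40.0
```

Emit:
jog_arm:
  commands:
    - [0, 0, 0.06, 0, 0, 0, 0]
    - [0, 0, 0.12, 0, 0, 0, 0]
    - [0, 0, 0.18, 0, 0, 0, 0]
    - [0, 0, 0.24, 0, 0, 0, 0]
    - [0, 0, 0.3, 0, 0, 0, 0]

```text
time: 8.98
position: [0.5134, 0.0218, 0.2955]
tool_rot: [-3.141, 0.011, 0.008]
ft_force: [0.4, 0.4, -3.3]
grip_width: 0.134
grip_force: 40.0
```

Emit:
jog_arm:
  commands:
    - [0, 0.005, 0.06, 0, 0, 0, 0]
    - [0, 0.01, 0.12, 0, 0, 0, 0]
    - [0, 0.015, 0.18, 0, 0, 0, 0]
    - [0, 0.02, 0.24, 0, 0, 0, 0]
    - [0, 0.025, 0.3, 0, 0, 0, 0]

```text
time: 9.4
position: [0.526, 0.1714, 0.2953]
tool_rot: [3.141, -0.011, -0.008]
ft_force: [1.3, -0.6, -2.7]
grip_width: 0.135
grip_force: 40.0
```

Emit:
jog_arm:
  commands:
    - [0, 0.005, 0.06, 0, 0, 0, 0]
    - [0, 0.01, 0.12, 0, 0, 0, 0]
    - [0, 0.015, 0.18, 0, 0, 0, 0]
    - [0, 0.02, 0.24, 0, 0, 0, 0]
    - [0, 0.02, 0.28, 0, 0, 0, 0]

```text
time: 9.82
position: [0.5356, 0.3135, 0.2944]
tool_rot: [3.14, -0.006, -0.009]
ft_force: [0.5, 0.3, -3.1]
grip_width: 0.139
grip_force: 40.0
```

Emit:
jog_arm:
  commands:
    - [0, 0, 0.03, 0, 0, 0, 0]
    - [0, 0, 0.05, 0, 0, 0, 0]
    - [0, 0, 0.07, 0, 0, 0, 0]
    - [0, 0, 0.07, 0, 0, 0, 0]
    - [0, 0, 0.07, 0, 0, 0, 0]

```text
time: 10.23
position: [0.5382, 0.3442, 0.2965]
tool_rot: [3.14, -0.012, -0.001]
ft_force: [-0.9, -0.6, -2.1]
grip_width: 0.135
grip_force: 40.0
```

```bash
python3 st.py
```

```text
[0.5382 0.3442 0.2965] yaw 359.5528375732793 [-0.87 -0.56 -2.13] [-0.033  0.167  0.02 ] 0.134553613085428 39.999193511903286 [-1.01  0.29  0.52  1.38 -0.14  1.51 -2.08]
```

Emit:
jog_arm:
  commands:
    - [0, 0, 0, -0.04, 0, 0, 0]
    - [0, 0, 0, -0.09, 0, 0, 0]
    - [0, 0, 0, -0.14, 0, 0, 0]
    - [0, 0, 0, -0.19, 0, 0, 0]
    - [0, 0, 0, -0.22, 0, 0, 0]

```text
time: 10.65
position: [0.5375, 0.3423, 0.1842]
tool_rot: [3.139, -0.015, -0.004]
ft_force: [-0.1, -1.1, -2.3]
grip_width: 0.131
grip_force: 40.0
```

Emit:
jog_arm:
  commands:
    - [0, 0, 0, -0.02, 0, 0, 0]
    - [0, 0, 0, -0.035, 0, 0, 0]
    - [0, 0, 0, -0.045, 0, 0, 0]
    - [0, 0, 0, -0.045, 0, 0, 0]
    - [0, 0, 0, -0.045, 0, 0, 0]

```text
time: 11.07
position: [0.5387, 0.3452, 0.165]
tool_rot: [-3.141, 0.011, -0.002]
ft_force: [0.5, -0.7, -1.9]
grip_width: 0.139
grip_force: 40.0
```

```bash
python3 - <<'E'
from h import *
s=snap('side'); save(s,'pics/place.png',(150,80,310,230),3.5)
print(proj(s,[[.538,.3445,.07]]))
E
python3 st.py
```

```text
[[214.26209945 155.67935896]]
[0.5388 0.3454 0.1653] yaw 359.5901475389608 [ 0.09  0.29 -1.66] [-0.034  0.14  -0.001] 0.13312095676756816 39.999450696632266 [-1.01  0.35  0.5   1.57 -0.17  1.26 -2.06]
```

View pics/place.png

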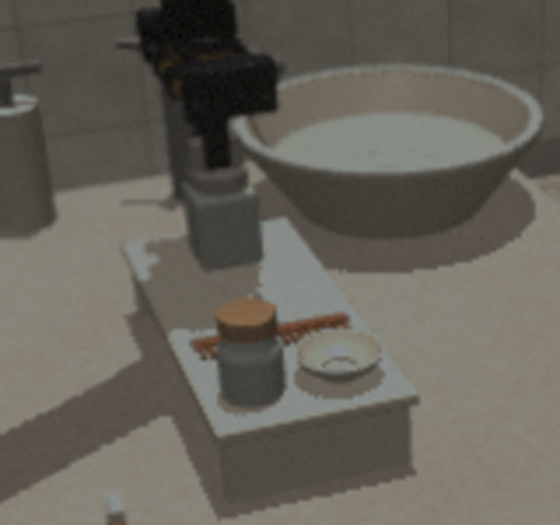

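The jar hangs just above the middle of the empty end (crop (225,240)). Lower slowly to contact.

Emit:
jog_arm:
  commands:
    - [0, 0, 0, -0.003, 0, 0, 0]
    - [0, 0, 0, -0.006, 0, 0, 0]
    - [0, 0, 0, -0.008, 0, 0, 0]
    - [0, 0, 0, -0.01, 0, 0, 0]
    - [0, 0, 0, -0.01, 0, 0, 0]

```text
time: 11.53
position: [0.538, 0.3452, 0.1589]
tool_rot: [3.141, -0.011, -0.0]
ft_force: [0.2, 0.6, -2.6]
grip_width: 0.135
grip_force: 40.0
```

Emit:
jog_arm:
  commands:
    - [0, 0, 0, -0.001, 0, 0, 0]
    - [0, 0, 0, -0.002, 0, 0, 0]
    - [0, 0, 0, -0.003, 0, 0, 0]
    - [0, 0, 0, -0.004, 0, 0, 0]
    - [0, 0, 0, -0.004, 0, 0, 0]

```text
time: 11.95
position: [0.5385, 0.3451, 0.1583]
tool_rot: [-3.141, 0.011, -0.001]
ft_force: [-1.7, -1.4, 5.4]
grip_width: 0.135
grip_force: 40.0
```

Contact: the wrist force turned from −2.6 to +5.4 N. Release gently.

Emit:
jog_arm:
  commands:
    - [0.1, 0, 0, 0, 0, 0, 0]
    - [0.1, 0, 0, 0, 0, 0, 0]
    - [0.2, 0, 0, 0, 0, 0, 0]
    - [0.3, 0, 0, 0, 0, 0, 0]
    - [0.4, 0, 0, 0, 0, 0, 0]
  grip_force: 5

```text
time: 12.37
position: [0.5381, 0.3454, 0.1567]
tool_rot: [-3.142, 0.011, 0.0]
ft_force: [0.6, 0.2, -0.3]
grip_width: 0.27
grip_force: 0.0
```

Emit:
jog_arm:
  commands:
    - [0.5, 0, 0, 0, 0, 0, 0]
    - [0.5, 0, 0, 0, 0, 0, 0]
    - [0.5, 0, 0, 0, 0, 0, 0]
    - [0.5, 0, 0, 0.01, 0, 0, 0]
    - [0.5, 0, 0, 0.03, 0, 0, 0]

```text
time: 12.78
position: [0.5373, 0.3447, 0.1712]
tool_rot: [3.14, -0.011, -0.003]
ft_force: [-0.1, -0.1, -0.8]
grip_width: 0.492
grip_force: 0.0
```

Emit:
jog_arm:
  commands:
    - [0.5, 0, 0, 0.05, 0, 0, 0]
    - [0.5, 0, 0, 0.1, 0, 0, 0]
    - [0.5, 0, 0, 0.15, 0, 0, 0]
    - [0.5, 0, 0, 0.2, 0, 0, 0]
    - [0.5, 0, 0, 0.25, 0, 0, 0]

```text
time: 13.2
position: [0.5382, 0.3451, 0.2997]
tool_rot: [-3.141, 0.011, -0.002]
ft_force: [-0.1, 0.3, 0.1]
grip_width: 0.501
grip_force: 0.0
```

Emit:
jog_arm:
  commands:
    - [0.5, 0, -0.06, 0, 0, 0, 0]
    - [0.5, 0, -0.12, 0, 0, 0, 0]
    - [0.5, 0, -0.18, 0, 0, 0, 0]
    - [0.5, 0, -0.24, 0, 0, 0, 0]
    - [0.5, 0, -0.3, 0, 0, 0, 0]

```text
time: 13.62
position: [0.5383, 0.1936, 0.2984]
tool_rot: [-3.141, 0.011, -0.002]
ft_force: [1.2, -0.1, -0.1]
grip_width: 0.498
grip_force: 0.0
```

Emit:
jog_arm:
  commands:
    - [0.5, 0, -0.06, 0, 0, 0, 0]
    - [0.5, 0, -0.12, 0, 0, 0, 0]
    - [0.5, 0, -0.18, 0, 0, 0, 0]
    - [0.5, 0, -0.22, 0, 0, 0, 0]
    - [0.5, 0, -0.24, 0, 0, 0, 0]

```text
time: 14.03
position: [0.5385, 0.0709, 0.2987]
tool_rot: [-3.141, 0.019, -0.003]
ft_force: [0.5, -0.7, 1.0]
grip_width: 0.499
grip_force: 0.0
```

```bash
python3 - <<'E'
from h import *
t=snap('top'); s=snap('side')
A=cv2.resize(t['frame'][185:275,90:200],(440,360)); B=cv2.resize(s['frame'][90:210,170:290],(360,360))
C=cv2.resize(t['frame'][215:285,310:420],(440,240));D=np.zeros((240,360,3),np.uint8)
cv2.imwrite('pics/end.png',np.clip(1.5*np.vstack([np.hstack([A,B]),np.hstack([C,D])]).astype(float),0,255).astype(np.uint8)[:,:,::-1])
print(proj(t,[[.538,.3445,.168]]))
E
python3 st.py
```

```text
[[116.6250804  217.68493086]]
[0.5385 0.0731 0.2982] yaw 359.37769329365716 [-0.08 -0.06 -0.28] [-0.115  0.167 -0.001] 0.4942174004661332 0.0 [-0.82  0.06  0.67  1.62 -0.04  1.47 -1.73]
```

View pics/end.png

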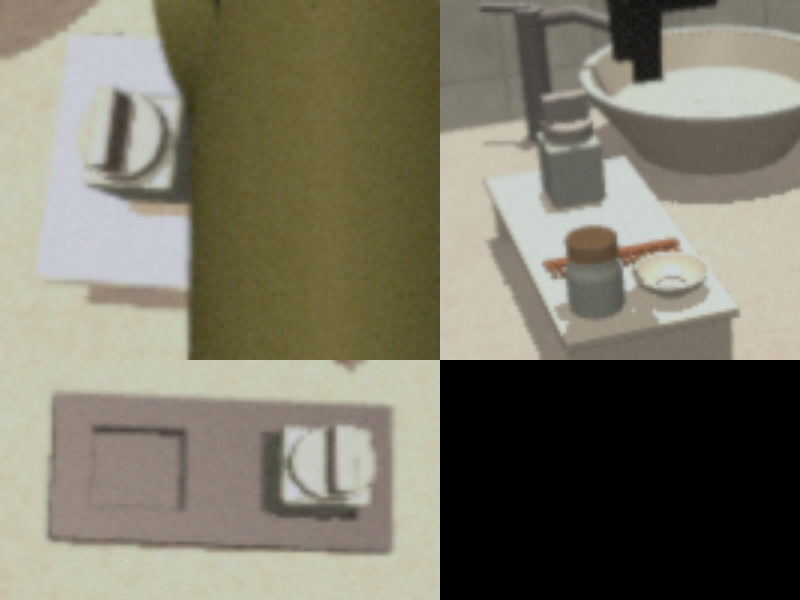

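The jar stands upright on the empty end with its bar square to its sides (top crop (130,135)). The other jar is untouched in its pocket (crop (328,465)) and the gripper is clear. Handing in.

```bash
python3 -c "
from bench import ctrl; print(ctrl.close_job())"
```

```text
the job is handed in; nothing more can be done
None
```

I screwed the loose cap down to its stop in the pocket and set that jar upright on the middle of the shelf's empty end; the other jar is untouched in the tray, and the job was handed in at about 14 s of the 51 s allowed.

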